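Wedge up the pressing head of a lab tester

TASK

The pressing head of the small tester has to be held off its rests. Take away the brass weight that stands before its mouth and stand it in the blue tray, then slide the orange wedge flat along the bench, tip first, into the mouth under the front edge of the head until the head just lifts off its rests, a gap of about 5 mm (the edge is then over the wedge's green band), and finish still holding the wedge there. Raise the head with the wedge only, never by more than a centimetre, and leave the bobbin, jar and mouse where they are.

Things in the scene. Friction and masses are not known exactly. Their poses are not given: they have to be found in the camera images.
- mouth (a point): Mouth of the tester (fixed white and blue unit, 190 mm deep, 126 mm wide): point on the bench at the middle of its front edge. x axis points level into the mouth (the way to push the wedge), y left along the edge, z up. The mouth is a channel 66 mm wide (y -33 to 33 mm) between two rails, 125 mm deep, floored by the bench, roofed by the head, whose underside is 16 mm up at rest.
- head_edge (a point): Middle of the head's front lower edge, 16 mm above point mouth at rest. The head is a blue plate with a white front edge and a steel disc on top, 126 mm wide, 115 mm deep, 12 mm thick, about 0.45 kg (varies). It slides straight up two columns (92 mm behind the edge, tops 95 mm above the bench); nearer the edge nothing is higher than 45 mm at rest.
- head (a joint): Lift of the head above its rests, m: 0 = resting on the rails' black rubber pads, grows upward; only its weight holds it down. With the wedge flat on the bench, lift = 0.25 x (distance of the wedge's tip behind the front edge - 52 mm).
- wedge_grip (a point): Centre of the orange wedge's grip block, 23 mm above its underside. Block 36 long (x), 28 wide (y), 46 mm high; grip it across the 28 mm from above. x axis points to the tip, z up. From the block (x = 18 mm) the wedge, also 28 mm wide, slopes from 30.5 mm high down to 3 mm at the tip, x = 128 mm. Loose, 0.18 kg, lying flat. Green band on the slope at x = 46 to 66 mm.
- wedge_tip (a point): Middle of the wedge's tip edge, on its underside (128 mm ahead of the grip block's centre). The middle of the green band lies 72 mm behind it: with the head's front edge there the lift is 5 mm.
- weight_center (a point): The brass weight standing on the bench before the mouth: this point is half-way up its axis, 26 mm above its underside. Cylinder 40 mm across and 40 mm high with a small knob on top (20 mm across, top at 52 mm). Loose, about 0.3 kg.
- tray: Square blue tray, fixed to the bench, 140 x 140 mm outside, walls 4 mm thick and 18 mm high, floor 4 mm thick; origin at the centre of its underside, x and y along its sides.
- bobbin_center (a point): Centre of a bystander, to be left alone: empty white bobbin, 52 mm across and 70 mm tall, standing.
- jar_center (a point): Centre of a bystander, to be left alone: glass jar with a blue cap, 52 mm across and 75 mm tall.
- mouse_center (a point): Centre of a bystander, to be left alone: white computer mouse, about 95 x 56 x 32 mm.
There are look-alikes about, which are no part of the job. What is meant by the part that bears weight_center is not black, and is the smaller of those in its own colour. There is more than one size of the part that bears wedge_grip; the job needs the largest.

How it is judged:
On the way, in this order (a step that is already met when the one before it is completed fails the run):
1. the brass weight stands in the tray, let go, with the head still resting (x of weight_center in the frame of tray between -0.055 and 0.055 m and y of weight_center in the frame of tray between -0.055 and 0.055 m and z of weight_center in the frame of tray between 0.022 and 0.04 m and angle between weight_center's own z axis and vertical below 0.2 rad and contact force between weight and the fingers below 0.1 N and value of joint head below 0.0015 m), for 0.2 s.
2. the head is carried by the wedge, off its rests (contact force between wedge and head above 0.8 N and contact force between each of the fingers, the arm and head below 0.5 N and contact force between weight and head below 0.1 N and contact force between the fingers and wedge above 1 N and angle between wedge_grip's own z axis and vertical below 0.1 rad and height (world z) of wedge_grip between 0.018 and 0.028 m and y of wedge_tip in the frame of mouth between -0.033 and 0.033 m and value of joint head above 0.002 m), for 0.2 s.
At the end, for the whole second after the job is handed in: Head 2-9 mm above its rests, carried by the wedge (>0.8 N), untouched by robot or weight; wedge flat on the bench in the mouth (5 mm, 0.1 rad), tip 52-96 mm behind the front edge, still, held by the fingers (>1 N); weight upright on the tray floor, let go, within 55 mm of its centre in x and y (all of step 2 and x of weight_center in the frame of tray between -0.055 and 0.055 m and y of weight_center in the frame of tray between -0.055 and 0.055 m and z of weight_center in the frame of tray between 0.022 and 0.04 m and angle between weight_center's own z axis and vertical below 0.2 rad and contact force between weight and the fingers below 0.1 N and value of joint head below 0.009 m and x of wedge_tip in the frame of mouth between 0.052 and 0.096 m and linear speed of wedge below 0.01 m/s); the arm keeps its last pose, push and grip.
It fails at once if the head is raised more than 13 mm (value of joint head above 0.013 m).
It fails at once if the robot pushes on the head itself (contact force between any of the fingers, the arm and head above 6 N).
It fails at once if the bobbin is moved more than 25 mm (distance of bobbin_center from where it was at the start of the episode above 0.025 m).
It fails at once if the jar is moved more than 25 mm (distance of jar_center from where it was at the start of the episode above 0.025 m).
It fails at once if the mouse is moved more than 25 mm (distance of mouse_center from where it was at the start of the episode above 0.025 m).
It also fails if it takes over 58 s, if anything falls off the work surface, if the arm or the gripper's body presses on something with over 40 N, if the wrist force passes 120 N, or if a joint passes its speed limit or range.

ROBOT

A 6-joint arm with a two-finger parallel gripper is mounted at the origin on the work surface. World frame = base frame: x ahead of the robot, y to its left, z up, the work surface at z = 0. Lengths are in m, angles in rad, forces in N, time in s.
With the tool pointing down it reaches from about 0.275 to 0.875 m from the base axis. Payload 12.5 kg.
Tool frame: the origin (TCP) lies at the very end of the fingers, on their centre line; the grasp point (between the pads) lies 19 mm behind it; z points along the fingers, y is the line along which they close (so a half turn about z gives the same grasp; the last joint's range is limited). The gripper opens to 85 mm and grips with 20 to 120 N. Pads are 22 mm wide; open, the fingers measure 114 mm over their backs; the gripper's body (76 mm by 85 mm) begins 54 mm behind the grasp point. The pads swing forward as they close: fully open they stand 13 mm farther back than shut.
Start: joints at [1.215, 0.351, 1.652, -0, 1.139, -0.085], TCP at [0.147, 0.53, 0.231] pointing down, gripper open.
Joint ranges: [-2.75, 2.75], [-0.79, 2.1], [0.01, 2.65], [-1.57, 4.71], [0.07, 3.14], [-2.87, 2.87]. Speed limits (rad/s): [2.22, 2.22, 2.79, 3.14, 3.14, 3.14].

INTERFACE

Orientations are given as a unit quaternion [w, x, y, z].
In Python, from station import bot gives the robot as it stands. The module is installed in compiled form; this text tells all that it offers.
- The arm moves only by the tool carry_out, never from a script. Its argument "steps" is a list that holds one entry, the list of rows, each a list of 7 numbers: the turn, a rotation vector about the tool's x, y, z each as a share of 1.5 rad, from -1 to 1, then the shift along the tool's x, y, z each as a share of 0.15 m, from -1 to 1, then the gripper command: -1 is shut, 1 is fully open, values between are in proportion. A call has exactly 5 rows; each row is the pose to reach, as a shift and turn from the pose commanded when the call began, along the tool's axes at that moment; what a row does not reach only later rows make up. A row lasts 1/8 s, in which the tool goes at most 62.5 mm and 10.7 degrees, less where a joint would pass 70% of its speed; a pose out of reach is approached as far as the arm can. A call with a number of a shift or a turn outside -1 to 1 is refused whole. A call with a gripper value outside its range is refused whole. The fingers move at their own pace and stop on an object; the grip force is fixed at half the most. Time passes only in rows, so rows that repeat a pose let the fingers close, or fill a call up. It gives the time, the measured TCP pose, the force, the opening and the grip force at its end, in the units of the state.
- bot.get_state(): the state, without advancing time (a new reading comes with each control period).
- bot.get_image(name): name is "side" or "top"; returns the picture (480x640x3 uint8, blue, green, red); there is no depth.
- bot.camera_params(name): a dict with "fov_y" (degrees; the focal length in pixels is half the picture's height over the tangent of half this angle, whatever the lens; pixels are square), "cx", "cy" (the principal point, pixels), "k1" (the pictures are not rectified: a ray, as slopes to the right and down, at radius r is drawn at 1 + k1 r^2 times it, then the intrinsics apply), "R" (3x3) and "t" (3): a world point X has camera coordinates R X + t. Camera axes: x right, y down, z forward; pixel columns grow to the right and rows downward; lengths in m; the calibration is good to about 2 mm. A picture is of the moment at which its call begins. camera_params takes no time and is no camera call.
- bot.sign_off(): hands the job in; it is judged then, once.
The state is a dict: "clock": time; "joint_pos": joint angles; "joint_vel": joint speeds; "tau": joint torques, N m; "ee_pos": TCP position; "tcp_rot": TCP orientation; "contact_force": force on the tool from outside, world axes, zero at the start; "torque": the same for the moment, N m; "width": opening from 0.0 (shut) to 1.0 (fully open); "grip_force": force on a finger pad.
Only numpy, scipy, OpenCV 4.12 (cv2) and the standard library are available. Lean on these libraries where they do the work, as an engineer would, in place of code of your own. Each camera call takes 0.05 s, during which the arm holds its last target. There are 200 camera calls.

## Working session

There is one attempt and no reset: what is moved stays moved. The work goes in short steps, Python scripts to look and compute and a tool call to move; the robot and the scene stay as the last step left them, time stands still between calls to the robot, and variables do not carry over. Pictures are saved under pics/ and viewed, at most 10 in all, crops included, and the job is handed in when it is done.

Besides the shell and the picture viewer there is one more tool, called after "Request:" as name([rows], argument=value, ...), one row to a line, values as JSON. carry_out: Moves the arm, as the interface text tells. Its arguments: {"type":"object","properties":{"steps":{"type":"array","items":{"type":"array","items":{"type":"array","items":{"type":"number","minimum":-1,"maximum":1}}}}},"required":["steps"]}

```bash
mkdir -p pics; cat > h.py <<'E'
import numpy as np, cv2
from station import bot
def K(n):
    p=bot.camera_params(n); f=240/np.tan(np.radians(p["fov_y"])/2)
    return p,f,np.array(p["R"]),np.array(p["t"])
def ray(n,u,v):
    p,f,R,t=K(n); d=np.array([(u-p["cx"])/f,(v-p["cy"])/f]); s=d.copy()
    for _ in range(30): s=d/(1+p["k1"]*(s@s))
    return -R.T@t, R.T@np.array([s[0],s[1],1])
def at(n,u,v,z):
    c,d=ray(n,u,v); return (c+d*(z-c[2])/d[2]).round(4)
def proj(n,X):
    p,f,R,t=K(n); c=R@np.array(X)+t; s=c[:2]/c[2]; s=s*(1+p["k1"]*(s@s)); return (s*f+[p["cx"],p["cy"]]).round(1)
def snap(n,name,crop=None,k=1):
    im=bot.get_image(n)
    if crop: a,b,c,d=crop; im=im[b:d,a:c]
    cv2.imwrite(f"pics/{name}.png",cv2.resize(im,None,fx=k,fy=k,interpolation=cv2.INTER_CUBIC))
E
python3 - <<'E'
from h import *
snap("top","t0",k=1.25); snap("side","s0",k=1.25)
for n in("top","side"): p,f,R,t=K(n); print(n,f,p["k1"],p["cx"],p["cy"],(-R.T@t).round(3),R.round(2).tolist())
print(bot.get_state())
E
```

```text
top 460.7550737439599 -0.11721876504620475 316.15236892146856 234.23345006819477 [ 0.504 -0.07   1.022] [[-0.02, -1.0, -0.01], [-1.0, 0.02, -0.09], [0.09, 0.01, -1.0]]
side 468.1578807769078 -0.12174891900722024 322.5463839974445 238.54175139382468 [0.193 0.406 0.824] [[-0.78, -0.62, 0.01], [-0.48, 0.6, -0.64], [0.4, -0.5, -0.77]]
{'clock': 0.1, 'joint_pos': array([ 1.21540704e+00,  3.51218076e-01,  1.65235047e+00, -2.53496105e-05,
        1.13911289e+00, -8.46261157e-02]), 'joint_vel': array([ 0.00052111, -0.00182278, -0.00160355,  0.00053244,  0.00401461,
       -0.00092412]), 'tau': array([-2.67277201e-04, -5.06832290e+01, -2.91869509e+01, -1.29445493e-04,
        2.70528304e-03, -7.80992423e-06]), 'ee_pos': array([0.14699764, 0.52968239, 0.23079635]), 'tcp_rot': array([-1.07574672e-04,  1.34963136e-01,  9.90850471e-01, -5.33780963e-04]), 'contact_force': array([-0.56124245, -0.47877578, -0.63583396]), 'torque': array([ 0.00430101,  0.0160853 , -0.0364732 ]), 'grip_force': 0.0, 'width': 1.0014381419126985}
```

View pics/t0.png

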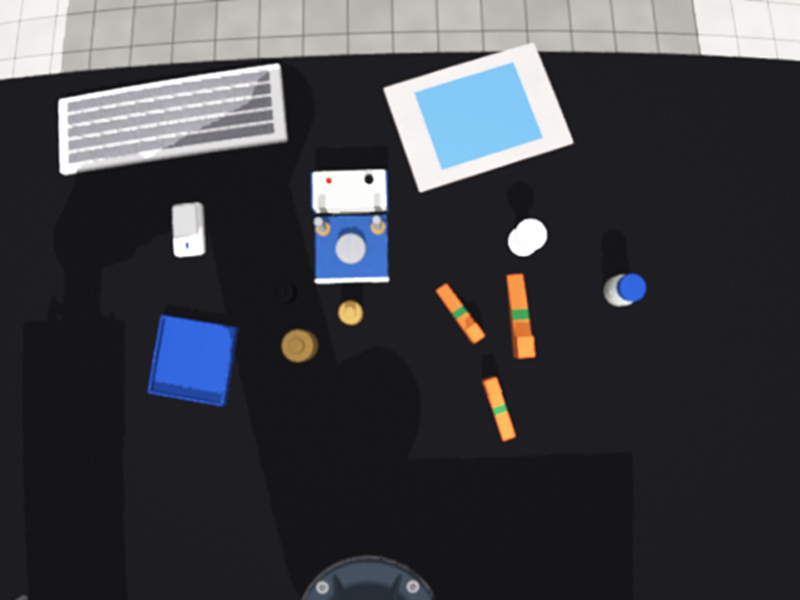

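View pics/s0.png

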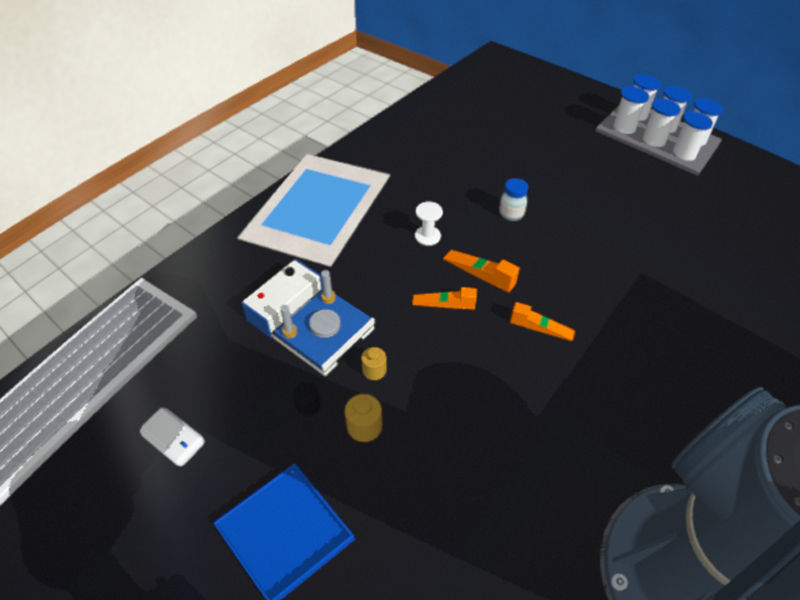

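Weight candidates in the top view (800x600 picture): small brass (350,313), large brass (299,346) and black (285,293). I choose the small brass one. Wedge candidates: (460,313), (518,315) and (499,408). I choose the longest, (518,315). I'll check both in one close crop.

```bash
python3 - <<'E'
from h import *
snap("top","t1",(215,125,445,295),k=3.4)
E
```

```text
(no output)
```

View pics/t1.png

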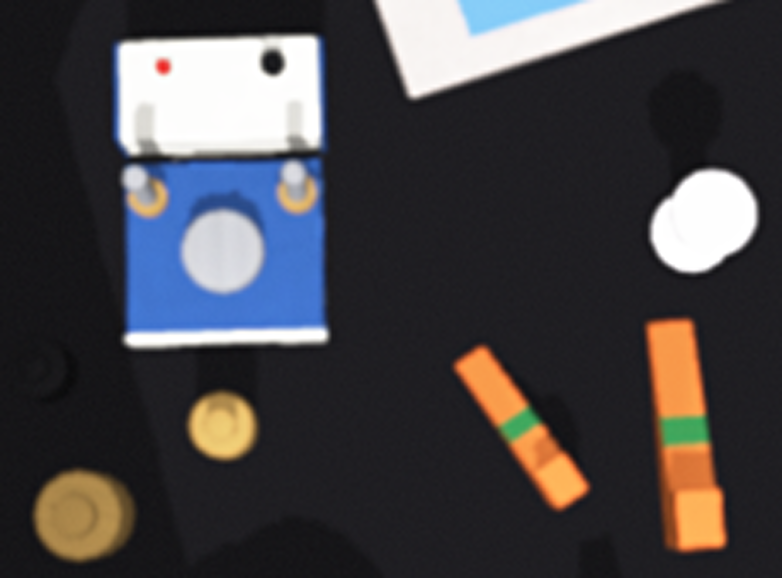

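The crop shows the small brass weight with its knob at crop (222,425), in front of the mouth. The largest wedge has its block top at about (699,518) and its tip edge from (647,322) to (692,319). The head's front edge runs from (127,336) to (327,331).

```bash
python3 - <<'E'
from h import *
def c(x,y,z): return at("top",(x+.5)/3.4-.5+215,(y+.5)/3.4-.5+125,z)
def s(x,y,z): return at("side",(x+.5)/1.25-.5,(y+.5)/1.25-.5,z)
print("knob",c(222,424,.052),"rim40",c(223,426,.04),"side",s(374,353,.052))
P=[c(*p,.046) for p in((675,490),(718,487),(725,545),(680,548))]; print("block",P,np.mean(P,0))
tl,tr=c(647,322,.003),c(692,319,.003); print("tip",tl,tr,(tl+tr)/2, "side block", s(510,270,.046),s(446,255,.0))
b=np.mean(P,0);d=((tl+tr)/2-b)[:2];print("wyaw",np.degrees(np.arctan2(d[1],d[0])),np.hypot(*d))
l,r=c(125,334,.028),c(328,330,.028);l2,r2=c(127,346,.016),c(328,342,.016);print("edge",l,r,l2,r2,(l+r)/2,(l2+r2)/2)
rl,rr=c(117,43,.045),c(321,36,.045);print("back",rl,rr)
v=l-r;print("myaw",np.degrees(np.arctan2(-v[0],v[1])),np.hypot(*v[:2]))
print("tray",[at("top",*(np.array(p)/1.25),.018) for p in((161,315),(238,325),(223,405),(149,393))])
print("bob",at("top",526/1.25,238/1.25,.035))
E
```

```text
knob [0.5584 0.0165 0.052 ] rim40 [0.5578 0.017  0.04  ] side [0.5557 0.0183 0.052 ]
block [array([ 0.5113, -0.2647,  0.046 ]), array([ 0.5125, -0.2919,  0.046 ]), array([ 0.4763, -0.295 ,  0.046 ]), array([ 0.4752, -0.2666,  0.046 ])] [ 0.493825 -0.27955   0.046   ]
tip [ 0.6221 -0.259   0.003 ] [ 0.6234 -0.2889  0.003 ] [ 0.62275 -0.27395  0.003  ] side block [ 0.4847 -0.2777  0.046 ] [ 0.621  -0.2725  0.    ]
wyaw 2.4871421937002594 0.1290465637861
edge [0.6189 0.0802 0.028 ] [ 0.6185 -0.05    0.028 ] [0.6124 0.0808 0.016 ] [ 0.612  -0.0496  0.016 ] [0.6187 0.0151 0.028 ] [0.6122 0.0156 0.016 ]
back [0.8058 0.0819 0.045 ] [ 0.8066 -0.0496  0.045 ]
myaw -0.17602334640272319 0.13020061443787428
tray [array([0.5612, 0.3595, 0.018 ]), array([0.5409, 0.2181, 0.018 ]), array([0.401 , 0.2458, 0.018 ]), array([0.4226, 0.3814, 0.018 ])]
bob [ 0.6811 -0.2905  0.035 ]
```

Request:
carry_out([
  [[0,0,-0.09,-0.4,-0.3,0,0.5],[0,0,-0.18,-0.8,-0.6,0,0.5],[0,0,-0.18,-1,-0.72,0,0.5],[0,0,-0.18,-1,-0.72,0,0.5],[0,0,-0.18,-1,-0.72,0,0.5]],
])

```text
clock: 0.78
ee_pos: [0.2627, 0.386, 0.2313]
tcp_rot: [-0.0, 0.001, 1.0, 0.0]
contact_force: [-0.3, -0.5, -0.4]
width: 0.749
grip_force: 0.0
```

Request:
carry_out([
  [[0,0,0,-0.25,-0.3,0,0.5],[0,0,0,-0.5,-0.6,0,0.5],[0,0,0,-0.65,-0.82,0,0.5],[0,0,0,-0.65,-0.82,0,0.5],[0,0,0,-0.65,-0.82,0,0.5]],
])

```text
clock: 1.4
ee_pos: [0.3596, 0.2638, 0.2312]
tcp_rot: [-0.0, -0.0, 1.0, 0.0]
contact_force: [-0.7, 0.1, -0.8]
width: 0.749
grip_force: 0.0
```

Request:
carry_out([
  [[0,0,0,-0.25,-0.3,0,0.5],[0,0,0,-0.5,-0.6,0,0.5],[0,0,0,-0.65,-0.82,0,0.5],[0,0,0,-0.65,-0.82,0,0.5],[0,0,0,-0.65,-0.82,0,0.5]],
])

```text
clock: 2.02
ee_pos: [0.4569, 0.141, 0.2311]
tcp_rot: [-0.0, -0.0, 1.0, 0.0]
contact_force: [-0.1, 1.2, 0.6]
width: 0.745
grip_force: 0.0
```

Request:
carry_out([
  [[0,0,0,-0.25,-0.3,0,0.5],[0,0,0,-0.5,-0.6,0,0.5],[0,0,0,-0.65,-0.82,0,0.5],[0,0,0,-0.65,-0.82,0,0.5],[0,0,0,-0.65,-0.82,0,0.5]],
])

```text
clock: 2.65
ee_pos: [0.5544, 0.0182, 0.2311]
tcp_rot: [-0.0, -0.0, 1.0, 0.0]
contact_force: [-0.7, -0.7, -0.9]
width: 0.748
grip_force: 0.0
```

Request:
carry_out([
  [[0,0,0,-0.02,-0.01,0.35,0.5],[0,0,0,-0.02,-0.01,0.7,0.5],[0,0,0,-0.02,-0.01,1,0.5],[0,0,0,-0.02,-0.01,1,0.5],[0,0,0,-0.02,-0.01,1,0.5]],
])

```text
clock: 3.28
ee_pos: [0.5587, 0.0159, 0.0832]
tcp_rot: [0.001, -0.0, 1.0, -0.0]
contact_force: [0.0, 0.0, 0.8]
width: 0.751
grip_force: 0.0
```

Request:
carry_out([
  [[0,0,0,0,0,0.15,0.5],[0,0,0,0,0,0.3,0.5],[0,0,0,0,0,0.42,0.5],[0,0,0,0,0,0.48,0.5],[0,0,0,0,0,0.48,0.5]],
])

```text
clock: 3.9
ee_pos: [0.5581, 0.0151, 0.0095]
tcp_rot: [-0.0, 0.0, 1.0, -0.0]
contact_force: [0.1, 0.6, 0.4]
width: 0.752
grip_force: 0.0
```

Request:
carry_out([
  [[0,0,0,0,0,0,-1],[0,0,0,0,0,0,-1],[0,0,0,0,0,0,-1],[0,0,0,0,0,0,-1],[0,0,0,0,0,0,-1]],
])

```text
clock: 4.53
ee_pos: [0.5585, 0.0152, 0.0104]
tcp_rot: [0.001, 0.0, 1.0, 0.0]
contact_force: [-1.7, 1.4, 7.0]
width: 0.452
grip_force: 59.7
```

Request:
carry_out([
  [[0,0,0,0,0,-0.1,-1],[0,0,0,0,0,-0.4,-1],[0,0,0,0,0,-0.7,-1],[0,0,0,0,0,-1,-1],[0,0,0,0,0,-1,-1]],
])

```text
clock: 5.15
ee_pos: [0.5595, 0.0149, 0.1634]
tcp_rot: [0.003, 0.0, 1.0, -0.0]
contact_force: [-0.5, 0.5, -3.1]
width: 0.45
grip_force: 61.1
```

Request:
carry_out([
  [[0,0,0,0.05,0.2,0,-1],[0,0,0,0.12,0.5,0,-1],[0,0,0,0.2,0.8,0,-1],[0,0,0,0.25,0.95,0,-1],[0,0,0,0.25,0.95,0,-1]],
])

```text
clock: 5.78
ee_pos: [0.5195, 0.1586, 0.1587]
tcp_rot: [-0.001, -0.001, 1.0, -0.0]
contact_force: [-0.5, -1.4, -3.4]
width: 0.452
grip_force: 61.3
```

Request:
carry_out([
  [[0,0,0,0.05,0.2,0,-1],[0,0,0,0.12,0.5,0,-1],[0,0,0,0.2,0.8,0,-1],[0,0,0,0.25,0.95,0,-1],[0,0,0,0.25,0.95,0,-1]],
])

```text
clock: 6.4
ee_pos: [0.4828, 0.3003, 0.1587]
tcp_rot: [-0.0, -0.0, 1.0, -0.0]
contact_force: [0.6, -0.3, -1.9]
width: 0.452
grip_force: 61.5
```

Request:
carry_out([
  [[0,0,0,0,0,0.25,-1],[0,0,0,0,0,0.5,-1],[0,0,0,0,0,0.7,-1],[0,0,0,0,0,0.8,-1],[0,0,0,0,0,0.8,-1]],
])

```text
clock: 7.02
ee_pos: [0.4832, 0.2992, 0.0388]
tcp_rot: [-0.001, 0.001, 1.0, -0.0]
contact_force: [-0.1, -0.5, -2.8]
width: 0.447
grip_force: 61.5
```

```bash
python3 - <<'E'
from h import *
snap("side","s1",k=1.25)
E
```

```text
(no output)
```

View pics/s1.png

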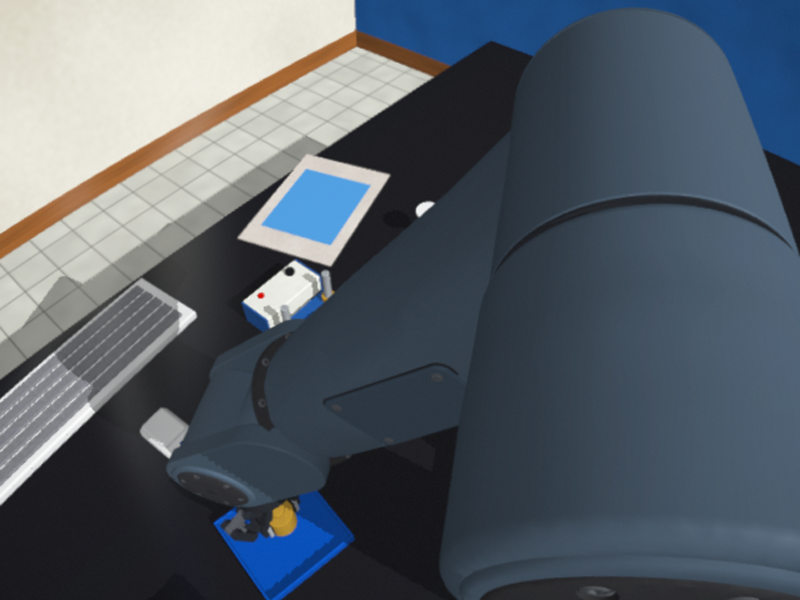

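The side view shows the weight held upright over the tray, at about (284,518). Next I lower and release it.

Request:
carry_out([
  [[0,0,0,0,0,0.06,-1],[0,0,0,0,0,0.12,-1],[0,0,0,0,0,0.16,-1],[0,0,0,0,0,0.165,-1],[0,0,0,0,0,0.165,-1]],
])

```text
clock: 7.7
ee_pos: [0.4832, 0.3001, 0.0145]
tcp_rot: [0.0, 0.0, 1.0, 0.0]
contact_force: [-0.7, 0.2, -2.2]
width: 0.446
grip_force: 61.8
```

Request:
carry_out([
  [[0,0,0,0,0,0,0.5],[0,0,0,0,0,0,0.5],[0,0,0,0,0,0,0.5],[0,0,0,0,0,0,0.5],[0,0,0,0,0,0,0.5]],
])

```text
clock: 8.32
ee_pos: [0.4832, 0.3001, 0.0146]
tcp_rot: [0.0, 0.0, 1.0, -0.0]
contact_force: [0.1, -0.4, 0.0]
width: 0.752
grip_force: 0.0
```

Request:
carry_out([
  [[0,0,0,0,0,-0.25,0.5],[0,0,0,0,0,-0.5,0.5],[0,0,0,0,0,-0.75,0.5],[0,0,0,0,0,-1,0.5],[0,0,0,0,0,-1,0.5]],
])

```text
clock: 8.95
ee_pos: [0.4844, 0.3007, 0.1673]
tcp_rot: [0.002, 0.0, 1.0, 0.001]
contact_force: [-0.4, -0.9, -0.5]
width: 0.752
grip_force: 0.0
```

Request:
carry_out([
  [[0,0,0,-0.01,-0.3,0,0.3],[0,0,0,-0.02,-0.65,0,0.3],[0,0,0,-0.02,-0.96,0,0.3],[0,0,0,-0.02,-0.96,0,0.3],[0,0,0,-0.02,-0.96,0,0.3]],
])

```text
clock: 9.57
ee_pos: [0.4859, 0.1563, 0.164]
tcp_rot: [-0.0, 0.001, 1.0, 0.0]
contact_force: [-0.5, 0.2, -0.1]
width: 0.649
grip_force: 0.0
```

Request:
carry_out([
  [[0,0,0,-0.01,-0.3,0,0.3],[0,0,0,-0.02,-0.65,0,0.3],[0,0,0,-0.02,-0.96,0,0.3],[0,0,0,-0.02,-0.96,0,0.3],[0,0,0,-0.02,-0.96,0,0.3]],
])

```text
clock: 10.2
ee_pos: [0.489, 0.0131, 0.1643]
tcp_rot: [-0.0, 0.0, 1.0, 0.0]
contact_force: [-0.2, 1.0, 1.1]
width: 0.648
grip_force: 0.0
```

```bash
python3 - <<'E'
from h import *
im=bot.get_image("side"); a=cv2.resize(im[355:480,140:320],None,fx=2.2,fy=2.2); b=cv2.resize(im[170:295,300:480],None,fx=2.2,fy=2.2)
cv2.imwrite("pics/s2.png",np.hstack([a,b]))
E
```

```text
(no output)
```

View pics/s2.png

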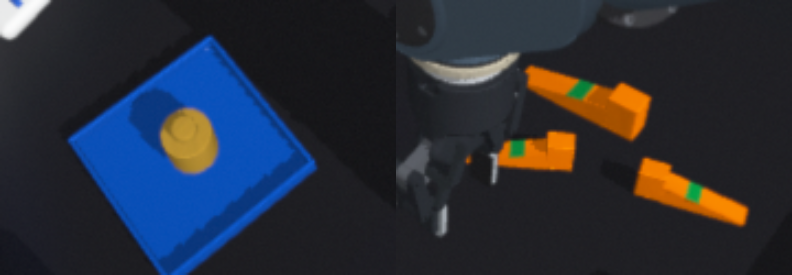

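Request:
carry_out([
  [[0,0,0,0,-0.3,0,0.3],[0,0,0,-0.01,-0.65,0,0.3],[0,0,0,-0.01,-0.96,0,0.3],[0,0,0,-0.01,-0.96,0,0.3],[0,0,0,-0.01,-0.96,0,0.3]],
])

```text
clock: 10.88
ee_pos: [0.4905, -0.1306, 0.1643]
tcp_rot: [-0.0, -0.0, 1.0, 0.0]
contact_force: [-0.4, 0.1, 0.2]
width: 0.652
grip_force: 0.0
```

Request:
carry_out([
  [[0,0,0,0,-0.3,0,0.3],[0,0,-0.03,-0.01,-0.65,0,0.3],[0,0,-0.03,-0.01,-0.96,0,0.3],[0,0,-0.03,-0.01,-0.96,0,0.3],[0,0,-0.03,-0.01,-0.96,0,0.3]],
])

```text
clock: 11.5
ee_pos: [0.492, -0.2742, 0.1643]
tcp_rot: [-0.0, -0.023, 1.0, 0.0]
contact_force: [-0.4, 0.7, -0.1]
width: 0.65
grip_force: 0.0
```

The crop shows the weight standing upright near the middle of the tray, at about (190,140). The largest wedge, with its block at (625,108), is untouched. Next I descend on it.

Request:
carry_out([
  [[0,0,0,-0.01,-0.035,0.2,0.3],[0,0,0,-0.01,-0.035,0.4,0.3],[0,0,0,-0.01,-0.035,0.6,0.3],[0,0,0,-0.01,-0.035,0.6,0.3],[0,0,0,-0.01,-0.035,0.6,0.3]],
])

```text
clock: 12.12
ee_pos: [0.4942, -0.2805, 0.0757]
tcp_rot: [0.0, -0.023, 1.0, -0.0]
contact_force: [0.2, -0.5, 0.3]
width: 0.654
grip_force: 0.0
```

Request:
carry_out([
  [[0,0,0,0,0,0.15,0.3],[0,0,0,0,0,0.3,0.3],[0,0,0,0,0,0.38,0.3],[0,0,0,0,0,0.41,0.3],[0,0,0,0,0,0.41,0.3]],
])

```text
clock: 12.75
ee_pos: [0.4937, -0.2812, 0.0136]
tcp_rot: [0.0, -0.022, 1.0, -0.0]
contact_force: [0.3, -0.7, -0.5]
width: 0.649
grip_force: 0.0
```

Request:
carry_out([
  [[0,0,0,0,0,0,0],[0,0,0,0,0,0,-1],[0,0,0,0,0,0,-1],[0,0,0,0,0,0,-1],[0,0,0,0,0,0,-1]],
])

```text
clock: 13.38
ee_pos: [0.4938, -0.2813, 0.0138]
tcp_rot: [0.0, -0.022, 1.0, -0.0]
contact_force: [-0.7, 0.3, 5.7]
width: 0.318
grip_force: 59.9
```

Request:
carry_out([
  [[0,0,0,0,0,-0.1,-1],[0,0,0,0,0,-0.3,-1],[0,0,0.03,0,0,-0.5,-1],[0,0,0.03,0,0,-0.67,-1],[0,0,0.03,0,0,-0.67,-1]],
])

```text
clock: 14.0
ee_pos: [0.4942, -0.2817, 0.1157]
tcp_rot: [0.002, 0.0, 1.0, -0.001]
contact_force: [0.9, -0.4, -2.2]
width: 0.319
grip_force: 59.1
```

Request:
carry_out([
  [[0,0,0,0.02,0.2,0,-1],[0,0,0,0.05,0.5,0,-1],[0,0,0,0.08,0.8,0,-1],[0,0,0,0.09,0.98,0,-1],[0,0,0,0.09,0.98,0,-1]],
])

```text
clock: 14.62
ee_pos: [0.4793, -0.1325, 0.1127]
tcp_rot: [-0.001, -0.001, 1.0, 0.0]
contact_force: [0.4, -0.9, -1.5]
width: 0.324
grip_force: 59.3
```

Request:
carry_out([
  [[0,0,0,0.02,0.2,0,-1],[0,0,0,0.05,0.5,0,-1],[0,0,0,0.08,0.8,0,-1],[0,0,0,0.09,0.98,0,-1],[0,0,0,0.09,0.98,0,-1]],
])

```text
clock: 15.25
ee_pos: [0.4666, 0.0135, 0.1131]
tcp_rot: [-0.0, -0.001, 1.0, -0.0]
contact_force: [0.0, 0.1, -1.2]
width: 0.317
grip_force: 59.5
```

Request:
carry_out([
  [[0,0,0,0,0,0.2,-1],[0,0,0,0,0,0.4,-1],[0,0,0,0,0,0.55,-1],[0,0,0,0,0,0.6,-1],[0,0,0,0,0,0.6,-1]],
])

```text
clock: 15.88
ee_pos: [0.4668, 0.0122, 0.0234]
tcp_rot: [-0.0, 0.001, 1.0, -0.0]
contact_force: [-0.7, 0.2, -1.3]
width: 0.322
grip_force: 59.6
```

```bash
python3 - <<'E'
from h import *
im=bot.get_image("side"); a=cv2.resize(im[190:330,180:340],None,fx=2.4,fy=2.4); b=cv2.resize(bot.get_image("top")[170:310,215:375],None,fx=2.4,fy=2.4)
cv2.imwrite("pics/s3.png",np.hstack([a,b])); print(bot.get_state()["ee_pos"],bot.get_state()["tcp_rot"])
E
```

```text
[0.46721357 0.0125349  0.02418962] [ 5.46548067e-04  5.81199171e-04  9.99999680e-01 -6.02692037e-05]
```

View pics/s3.png

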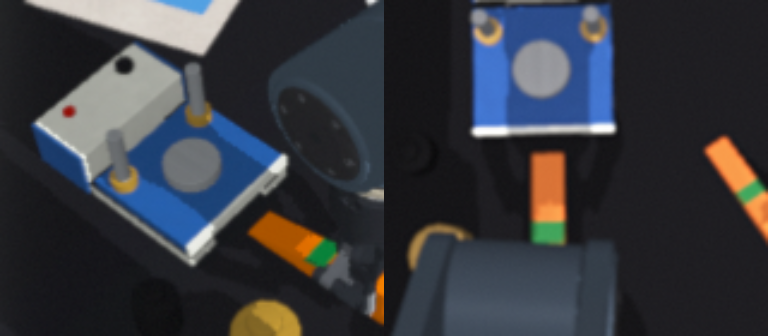

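The wedge is flat, with its tip about 18 mm short of the edge and about 3–4 mm to the right of the mouth's centre: tip (548,153) against edge centre (543,131). I shift it left, lower it and slide it in.

Request:
carry_out([
  [[0,0,0,0,0.01,0.02,-1],[0,0,0,0,0.02,0.05,-1],[0,0,0,0,0.02,0.07,-1],[0,0,0,0,0.02,0.07,-1],[0,0,0,0,0.02,0.07,-1]],
])

```text
clock: 16.6
ee_pos: [0.4667, 0.0161, 0.0137]
tcp_rot: [0.0, 0.0, 1.0, 0.0]
contact_force: [-5.1, 2.9, 15.3]
width: 0.32
grip_force: 61.7
```

Request:
carry_out([
  [[0,0,0,-0.1,0,0,-1],[0,0,0,-0.2,0,0,-1],[0,0,0,-0.3,0,0,-1],[0,0,0,-0.4,0,0,-1],[0,0,0,-0.4,0,0,-1]],
])

```text
clock: 17.23
ee_pos: [0.5282, 0.0159, 0.0137]
tcp_rot: [0.001, 0.0, 1.0, -0.0]
contact_force: [2.4, -0.1, 6.7]
width: 0.318
grip_force: 60.6
```

```bash
python3 - <<'E'
from h import *
im=bot.get_image("side"); a=cv2.resize(im[190:330,180:340],None,fx=2.4,fy=2.4); b=cv2.resize(bot.get_image("top")[170:310,215:375],None,fx=2.4,fy=2.4)
cv2.imwrite("pics/s4.png",np.hstack([a,b])); print(bot.get_state()["ee_pos"],bot.get_state()["tcp_rot"])
E
```

```text
[0.52814501 0.01588407 0.01370912] [ 1.67750084e-03  3.79574818e-04  9.99998520e-01 -5.28515832e-05]
```

View pics/s4.png

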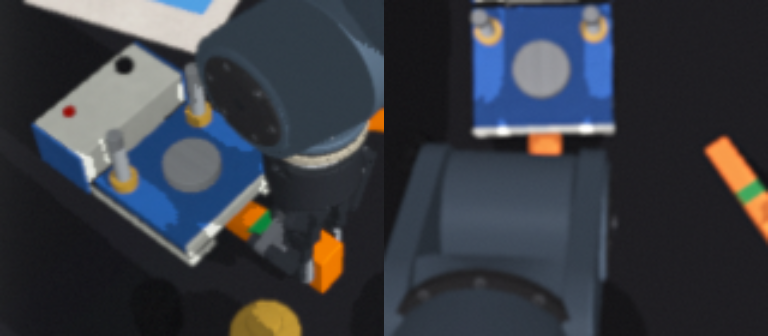

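The wedge tip is under the edge, centred, and the block is firmly held. About 31 mm remain.

Request:
carry_out([
  [[0,0,0,-0.05,0,0,-1],[0,0,0,-0.1,0,0,-1],[0,0,0,-0.15,0,0,-1],[0,0,0,-0.2,0,0,-1],[0,0,0,-0.2,0,0,-1]],
])

```text
clock: 17.95
ee_pos: [0.5544, 0.0161, 0.0136]
tcp_rot: [-0.003, 0.0, 1.0, 0.0]
contact_force: [-18.2, 0.1, 24.1]
width: 0.321
grip_force: 63.0
```

```bash
python3 - <<'E'
from h import *
im=bot.get_image("side"); a=cv2.resize(im[190:330,180:340],None,fx=3,fy=3); b=cv2.resize(bot.get_image("top")[160:300,235:335],None,fx=3,fy=3)
cv2.imwrite("pics/s5.png",np.hstack([a,b])); s=bot.get_state(); print(s["ee_pos"],s["tcp_rot"],s["contact_force"],s["grip_force"])
# expected: head front corners lifted, and green band
for z in(.028,.033): print(z,[((proj("side",(.616,y,z))-[180,190])*3).round(1) for y in(.0785,-.0475)])
E
```

```text
[0.55445621 0.01608112 0.01368953] [-2.47987120e-03  2.37441114e-04  9.99996888e-01  1.30390884e-04] [-17.54543774   1.5299374   22.76260714] 62.97914385795593
0.028 [array([232.5, 307.8]), array([354. , 193.2])]
0.033 [array([231.9, 303.6]), array([353.7, 189. ])]
```

View pics/s5.png

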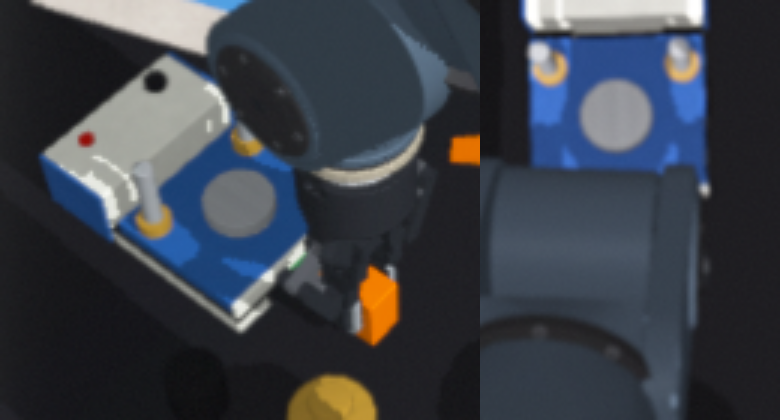

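The head's front edge is over the green band, visible at (298,262), with the tip about 67 mm in. I push a few more millimetres and measure the lift by image registration.

Request:
carry_out([
  [[0,0,0,-0.01,0,0,-1],[0,0,0,-0.02,0,0,-1],[0,0,0,-0.03,0,0,-1],[0,0,0,-0.03,0,0,-1],[0,0,0,-0.03,0,0,-1]],
])

```text
clock: 18.68
ee_pos: [0.5578, 0.0161, 0.0136]
tcp_rot: [-0.004, 0.0, 1.0, 0.0]
contact_force: [-25.0, -0.2, 28.5]
width: 0.318
grip_force: 63.4
```

```bash
python3 - <<'E'
from h import *
ref=cv2.resize(cv2.imread("pics/s0.png"),(640,480),interpolation=cv2.INTER_AREA); im=bot.get_image("side")
s=bot.get_state(); print(s["clock"],s["ee_pos"],s["contact_force"],s["grip_force"],s["joint_vel"].round(3))
g=lambda i:cv2.GaussianBlur(cv2.cvtColor(i,cv2.COLOR_BGR2GRAY),(0,0),1).astype("f4")
g0,g1=g(ref),g(im)
def shift(a,b,c,d):
    T=g0[b:d,a:c]; W=np.eye(2,3,dtype="f4"); cc,W=cv2.findTransformECC(T,g1[b:d,a:c],W,cv2.MOTION_TRANSLATION,(3,200,1e-5)); return W[:,2],cc
print("disc",shift(243,242,277,275)); print("fixed unit",shift(192,212,225,250)); print("plate left edge",shift(222,262,262,298))
print("per 5mm",proj("side",(.67,.016,.045+.005))-proj("side",(.67,.016,.045)))
E
```

```text
18.725 [0.5577487  0.01612851 0.01363444] [-23.40771724   0.31806531  28.56903104] 63.42126488685608 [ 0.    -0.001 -0.002  0.001  0.     0.   ]
disc (array([-1.0092499, -1.1959842], dtype=float32), 0.9795271259215296)
fixed unit (array([-0.14601563,  0.24963173], dtype=float32), 0.9873734148479014)
plate left edge (array([-0.63170004, -0.3045967 ], dtype=float32), 0.9279151114389833)
per 5mm [-0.2 -1.5]
```

```bash
python3 -c "
from station import bot
print(bot.sign_off())"
```

```text
the job is handed in; nothing more can be done
None
```

I handed the job in: the brass weight stands in the blue tray, and the wedge holds the head about 4–5 mm off its rests with the gripper still on it. The lift is my estimate from the camera image and wedge position, and the hand-in returned no verdict.

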